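# Inspection lamp out of its spring clip rack and onto charge

### The job

The stick lamp needs charging. Roll it sideways out of the clip rack, past the sprung front jaw and onto the rack's front ledge (do not pull it straight up: hooks hold it down), then pick it up and lay it gently in the two V saddles of the charging cradle, about centred along its length, either way round. Leave the other things on the desk where they are.

Things in the scene. Friction and masses are not known exactly. Their poses are not given: they have to be found in the camera images.
- lamp: Stick inspection lamp: plain cylinder 32 mm in diameter, 180 mm long, 0.18 to 0.33 kg, aluminium with black end sections. Origin at its middle, on its axis; y along its length towards the lens end (x and z turn as it rolls). It starts level in the rack, along the rack's y axis, its axis 45 mm above the desk. It rolls freely.
- rack: Fixed grey steel clip rack, 162 (x) by 200 (y) by 69 mm high. Origin on the desk straight below the clipped lamp's middle; y along the lamp, z up, -x is the open front where the lamp comes out. At y = +-70 mm stand back posts behind the lamp (22 mm wide, x 16 to 27 mm) with hooks on top. End cheeks (y = +-94 to 98 mm, 64 mm high) bar the way endways.
- clip (a point): Middle of the clipped lamp's place, on its axis, 45 mm above the rack's origin; axes as the rack's. The lamp lies on seats (top 29 mm above the desk, x -14 to 17 mm) at y = +-70 mm. Between the posts (y within +-55 mm) nothing stands behind the lamp above 8 mm height, so it can be pushed from behind there with closed fingertips.
- hooks: The two fixed hooks of the rack at y = +-70 mm (22 mm wide, 6 mm thick, underside 62.5 mm above the desk, 1.5 mm above the clipped lamp, reaching from the posts forward to x = -6 mm). Same frame as the rack. They keep the lamp from going straight up.
- jaw (a joint): Sprung front jaw of the rack: one steel flap 156 mm long in front of the lamp, hinged at its foot along the rack's y (x = -24, z = 11 mm); rounded upper edge of radius 4 mm, centred at x = -18, z = 35 mm. 0 rad upright as at the start, to 1.35 rad folded forward (-x) and down. A spring raises it again: about 3 N at the edge to start it, up to 15 N fully down.
- ledge (a point): Where the lamp's middle comes to rest after rolling out: axis height 24 mm, x = -97 mm in the rack's frame; axes as the rack's. Ledges at both sides (y +-50 to +-100 mm) slope from 14 mm height at x = -28 down to 7 mm at x = -114, where kerbs 32 mm high stop the lamp. Between them (y within +-50 mm) it is open down to the desk for fingers.
- cradle: Fixed black charging cradle, base 70 mm (x) by 150 mm (y), 6 mm thick. Origin on the desk under its centre; y along the lamp's place, z up. Two V saddles of 45 degree faces at y = +-55 mm (each 18 mm long, mouth about 42 mm wide, top 39 mm above the desk) hold the lamp with its axis along the cradle's y at x = 0, 40 mm above the desk. Between the saddles (y within +-46 mm) only the base is below.
- mouse: Black computer mouse, 105 by 60 by 30 mm, bystander between rack and cradle. Origin under its centre.
- mug: White mug, 80 mm across, 92 mm high, bystander. Origin under its centre.
- reader: Flat blue card reader, 85 by 120 by 30 mm, bystander. Origin under its centre.
- scanner: Black hand scanner lying down, about 165 mm long, 40 mm high, bystander. Origin under its handle's centre.
Not all that is in view belongs to the job. Several things have the shape of the lamp; the one meant has the colours described above.

How it is judged:
By the outcome, as a careful person would: the job done as asked, in the order asked, and still so for the second after the job is handed in, with the robot touching nothing.
It also fails if it takes over 58 s, if anything falls off the work surface, if the arm or the gripper's body presses on something with over 40 N, if the wrist force passes 120 N, or if a joint passes its speed limit or range.

### The arm

A 6-joint arm with a two-finger parallel gripper is mounted at the origin on the work surface. World frame = base frame: x ahead of the robot, y to its left, z up, the work surface at z = 0. Lengths are in m, angles in rad, forces in N, time in s.
With the tool pointing down it reaches from about 0.35 to 0.975 m from the base axis. Payload 4.9 kg.
Tool frame: the origin (TCP) lies on the centre line of the jaws, within the pads' length; the fingertips stand 14 mm ahead of it and the grasp point (between the pads) lies 5 mm behind it; z points along the fingers, y is the line along which they close (so a half turn about z gives the same grasp; the last joint's range is limited). The gripper opens to 85 mm and grips with 20 to 120 N. Pads are 22 mm wide; open, the fingers measure 114 mm over their backs; the gripper's body (76 mm by 85 mm) begins 54 mm behind the grasp point. The pads swing forward as they close: fully open they stand 13 mm farther back than shut.
Start: joints at [1.196, 0.053, 1.613, -0, 1.476, -0.119], TCP at [0.158, 0.605, 0.245] pointing down, gripper open.
Joint ranges: [-3.01, 3.01], [-1.01, 2.22], [0.06, 2.58], [-1.02, 4.17], [0.09, 2.62], [-3.14, 3.14]. Speed limits (rad/s): [2.57, 2.57, 3.14, 3.14, 3.14, 3.14].

### API

Orientations are given as a unit quaternion [w, x, y, z].
In Python, from plant import * gives the robot as it stands.
- The arm moves only by the tool send_rows, never from a script. Its argument "steps" is a list of rows, each an object with "translation": the shift along the tool's x, y, z in cm, a list of three; "delta_rot": the turn, a rotation vector about the tool's x, y, z in rad, a list of three; "jaw": the finger opening in cm, from 0 to 8.54. In form: [{"translation": [dx, dy, dz], "delta_rot": [rx, ry, rz], "jaw": jaw}, ...]. A call has exactly 8 rows; each row is the pose to reach, as a shift and turn from the pose commanded when the call began, along the tool's axes at that moment; what a row does not reach only later rows make up. A row lasts 1/10 s, in which the tool goes at most 50 mm and 8.59 degrees, less where a joint would pass 70% of its speed; a pose out of reach is approached as far as the arm can. A call with a gripper value outside its range is refused whole. The fingers move at their own pace and stop on an object; the grip force is fixed at half the most. Time passes only in rows, so rows that repeat a pose let the fingers close, or fill a call up. It gives the time, the measured TCP pose, the force, the opening and the grip force at its end, in the units of the state.
- state(): the state, without advancing time (a new reading comes with each control period).
- grab_frame(name): name is "scene" or "top"; returns a dict with "pixels" (400x640x3 uint8, blue, green, red), "range_z" (400x640 float32, m along the optical axis (not along the pixel's ray), 0 where there is no reading), "fx", "fy", "cx", "cy" (pixels), "rvec" (rotation vector, rad) and "tvec" (3), from world to camera coordinates, as OpenCV has them. Camera axes: x right, y down, z forward; pixel columns grow to the right and rows downward; lengths in m; the calibration is good to about 2 mm. A picture is of the moment at which its call begins.
- job_done(): hands the job in; it is judged then, once.
The state is a dict: "time": time; "joint_pos": joint angles; "joint_vel": joint speeds; "joint_efforts": joint torques, N m; "tool_pos": TCP position; "tool_rot": TCP orientation; "contact_force": force on the tool from outside, world axes, zero at the start; "ft_torque": the same for the moment, N m; "gripper_width": opening from 0.0 (shut) to 1.0 (fully open); "grasp_force": force on a finger pad.
Only numpy, scipy, OpenCV 4.12 (cv2) and the standard library are available. Lean on these libraries where they do the work, as an engineer would, in place of code of your own. Each camera call takes 0.05 s, during which the arm holds its last target. There are 200 camera calls.

## Working session

There is one attempt and no reset: what is moved stays moved. The work goes in short steps, Python scripts to look and compute and a tool call to move; the robot and the scene stay as the last step left them, time stands still between calls to the robot, and variables do not carry over. Pictures are saved under pics/ and viewed, at most 10 in all, crops included, and the job is handed in when it is done.

Besides the shell and the picture viewer there is one more tool, called by a JSON object that holds its "name" and its "arguments", one argument or row to a line. send_rows: Moves the arm, as the interface text tells. Its arguments: {"type":"object","properties":{"steps":{"type":"array","items":{"type":"object","properties":{"translation":{"type":"array","items":{"type":"number"}},"delta_rot":{"type":"array","items":{"type":"number"}},"jaw":{"type":"number"}}}}},"required":["steps"]}

```bash
mkdir -p pics; ls
python3 - <<'E'
from plant import *
import cv2,numpy as np,pickle
for n in("top","scene"):
    f=grab_frame(n);pickle.dump(f,open(n+'0.pkl','wb'));cv2.imwrite(f'pics/{n}0.png',f['pixels'])
    R=cv2.Rodrigues(np.array(f['rvec']))[0];print(n,f['fx'],f['cx'],f['cy'],-R.T@np.array(f['tvec']).ravel(),R[2])
print(state())
E
```

```text
pics
top 514.4826433449481 327.0963764093607 200.42361294394786 [ 0.36452311 -0.06424556  1.30326661] [ 0.1211473  -0.02126307 -0.99240678]
scene 382.62452850633287 312.579378862195 206.66763382332744 [ 1.31054265 -0.40155311  0.7088027 ] [-0.74653052  0.30691589 -0.5903345 ]
{'time': 0.1, 'joint_pos': array([ 1.19602490e+00,  5.32959656e-02,  1.61416034e+00,  1.46902780e-06,
        1.47599069e+00, -1.19029858e-01]), 'joint_vel': array([ 1.31436664e-03, -1.35443196e-03, -2.36909793e-03,  8.95188032e-04,
        3.34056015e-05, -6.34445029e-04]), 'joint_efforts': array([ 1.12629827e-03, -3.94908285e+01, -3.71361315e+01, -9.27168298e-05,
        4.00213306e-03,  4.02808070e-06]), 'tool_pos': array([0.15792127, 0.60416504, 0.24418057]), 'tool_rot': array([-2.27309159e-04,  1.27522616e-01,  9.91835230e-01, -8.98874652e-04]), 'contact_force': array([ 0.32277772, -0.77934168, -0.07584237]), 'ft_torque': array([ 0.00991665, -0.00725115, -0.00675631]), 'grasp_force': 0.0, 'gripper_width': 1.0031938701483447}
```

View pics/top0.png

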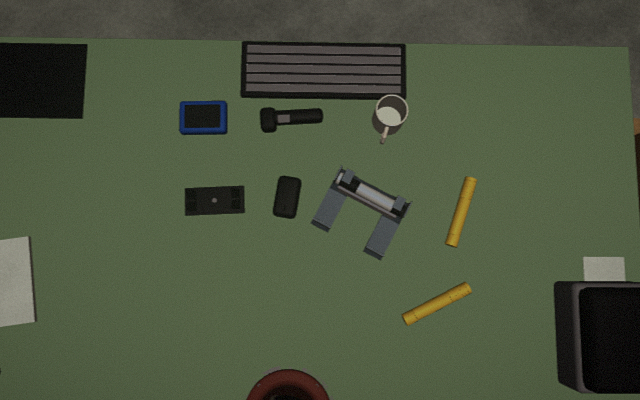

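View pics/scene0.png

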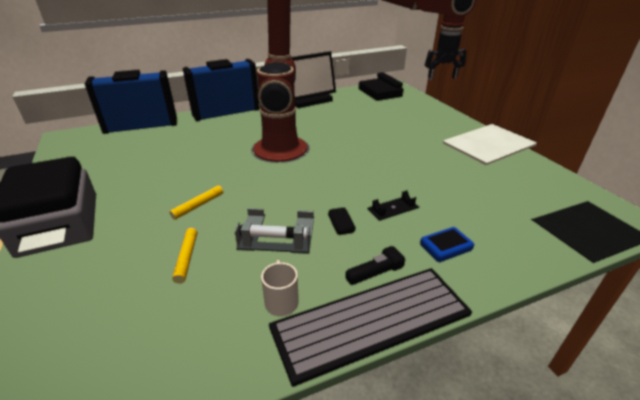

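The top view shows these candidates for the lamp:
- (375,193): silver stick with dark ends, in the rack
- (461,212) and (437,304): yellow sticks
- (291,119): the black scanner

By its colours I choose (375,193). The cradle is at (214,201) and the mouse at (287,197). The scene view agrees, with the rack at (275,232) and the cradle at (393,207).

```bash
cat > h.py <<'E'
import cv2,numpy as np,pickle
def cloud(f):
    R=cv2.Rodrigues(np.array(f['rvec']))[0];t=np.array(f['tvec']).ravel()
    v,u=np.mgrid[:400,:640];z=f['range_z']
    P=np.dstack([(u-f['cx'])/f['fx']*z,(v-f['cy'])/f['fy']*z,z])
    return (P-t)@R   # world points
def axis(p):
    (c,s,a)=cv2.minAreaRect((p*1000).astype(np.float32));b=cv2.boxPoints((c,s,a))
    e=[b[1]-b[0],b[2]-b[1]];l=max(e,key=np.linalg.norm)
    return np.array(c)/1000,np.round(s,1),np.degrees(np.arctan2(l[1],l[0]))
def ray(f,u,v,h):
    R=cv2.Rodrigues(np.array(f['rvec']))[0];t=np.array(f['tvec']).ravel()
    d=R.T@np.array([(u-f['cx'])/f['fx'],(v-f['cy'])/f['fy'],1]);c=-R.T@t
    return c+d*(h-c[2])/d[2]
E
python3 - <<'E'
from h import *
f=pickle.load(open('top0.pkl','rb'));W=cloud(f);Z=W[...,2];im=f['pixels']
print('desk z',np.median(Z[240:280,200:300]))
def reg(u0,u1,v0,v1,m):
    k=np.zeros(Z.shape,bool);k[v0:v1,u0:u1]=1;return W[k&m][:,:2]
print('rack>6mm',axis(reg(300,420,155,265,Z>.005)))
print('rack pxhi>50',axis(reg(325,415,155,225,Z>.05)))
hsv=cv2.cvtColor(im,cv2.COLOR_BGR2HSV)
m=(hsv[...,2]>110)&(hsv[...,1]<60)
p=reg(345,405,170,220,m);print('silver',len(p),axis(p),Z[170:220,345:405][m[170:220,345:405]].mean())
dark=im.max(2)<70
print('cradle dark',axis(reg(178,250,178,222,dark)))
print('cradle >2mm',axis(reg(178,250,178,222,Z>.004)),'saddle>25mm',axis(reg(178,250,178,222,Z>.025)))
print('mouse',axis(reg(265,308,165,225,Z>.01)))
a=cv2.resize(im[155:265,305:420],None,fx=4,fy=4,interpolation=2);b=cv2.resize(im[175:225,175:255],None,fx=4,fy=4,interpolation=2)
o=np.zeros((440,780,3),np.uint8);o[:,:460]=a;o[:200,460:780]=b
h=np.clip(Z[155:265,340-35:420]*3000,0,255).astype(np.uint8)[:, :80*1];h=cv2.resize(np.clip(Z[175:225,175:255]*5000,0,255).astype(np.uint8),None,fx=4,fy=4)
o[220:420,460:780]=h[...,None]
cv2.imwrite('pics/crop.png',np.clip(o*1.6,0,255).astype(np.uint8))
E
```

```text
desk z -0.0006184211317016467
rack>6mm (array([ 0.50320813, -0.17732797]), array([277.2, 306.3]), np.float32(-88.765076))
rack pxhi>50 (array([ 0.45293985, -0.15514116]), array([196.1, 241.4]), np.float32(-27.960567))
silver 378 (array([ 0.44114685, -0.16019495]), array([ 93.7, 227. ]), np.float32(-28.963747)) 0.061640512377516894
cradle dark (array([0.48402069, 0.09316191]), array([376.8, 119.2]), np.float32(70.35418))
cradle >2mm (array([0.49466129, 0.10312224]), array([396.1, 151.3]), np.float32(73.04406)) saddle>25mm (array([0.47805933, 0.08649917]), array([364.6,  97.6]), np.float32(67.99371))
mouse (array([ 0.47032849, -0.0021328 ]), array([231. ,  82.9]), np.float32(10.680148))
```

View pics/crop.png

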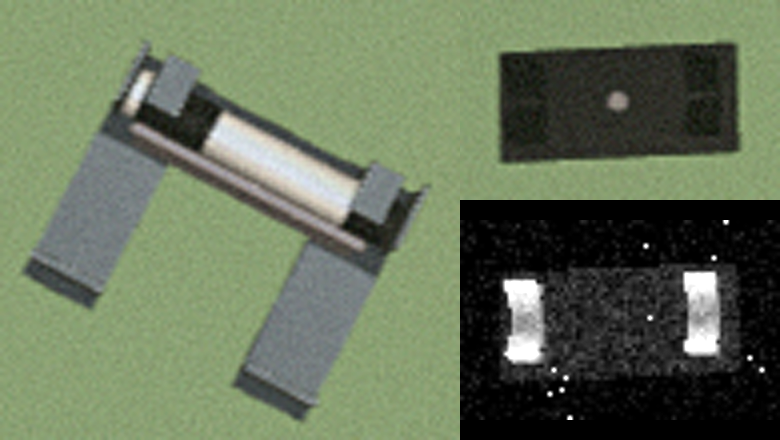

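The crop shows the silver lamp with dark end sections under two hooks, and the jaw bar in front of it. The ledges run down-left to kerbs at about (60,285) and (275,395) in the crop. The cradle's saddles are at about (525,320) and (703,313) in the height inset. Next I remeasure with the depth dropouts filtered out.

```bash
cat >> h.py <<'E'
def blob(f,W,u0,u1,v0,v1,m):
    k=np.zeros((400,640),np.uint8);k[v0:v1,u0:u1]=1
    k&=(m&(f['range_z']>.3)&(W[...,2]<.12)).astype(np.uint8);k=cv2.medianBlur(k,3)
    n,L,s,_=cv2.connectedComponentsWithStats(k);i=1+s[1:,4].argmax();return W[L==i]
E
python3 - <<'E'
from h import *
f=pickle.load(open('top0.pkl','rb'));W=cloud(f);Z=W[...,2];im=f['pixels']
hsv=cv2.cvtColor(im,cv2.COLOR_BGR2HSV)
green=(hsv[...,0]>35)&(hsv[...,0]<75)&(hsv[...,1]>60)
for n,b,m in [('rack',(300,420,155,265),~green),('silver',(345,405,170,220),(hsv[...,2]>105)&(hsv[...,1]<60)&(Z>.05)),
 ('hookL',(335,362,160,190),Z>.064),('hookR',(390,412,190,215),Z>.064),('kerbL',(305,335,210,235),Z>.022),('kerbR',(355,390,240,265),Z>.022),
 ('cradle',(178,250,178,222),~green),('sadL',(178,215,178,222),Z>.02),('sadR',(215,250,178,222),Z>.02),('mouse',(265,308,165,225),Z>.01)]:
    p=blob(f,W,*b,m);c,s,a=axis(p[:,:2]);print(n,len(p),c.round(4),s,round(float(a),1),p[:,2].mean().round(3))
E
```

```text
rack 3524 [ 0.4587 -0.1591] [205.  254.7] -27.5 0.032
silver 384 [ 0.4408 -0.1605] [ 94.5 226.6] -29.0 0.062
hookL 119 [ 0.5762 -0.1414] [21.8 33.5] -26.3 0.068
hookR 117 [ 0.4377 -0.176 ] [ 29.  265.7] -50.6 0.078
kerbL 49 [ 0.4655 -0.078 ] [46.4  5.8] 62.2 0.031
kerbR 49 [ 0.3963 -0.211 ] [49.5  6.2] 61.8 0.031
cradle 1470 [0.4835 0.0913] [374.1 116.1] 69.8 0.011
sadL 144 [0.5177 0.2471] [49.5 18.8] 5.0 0.03
sadR 146 [0.5238 0.1375] [49.4 19. ] 1.9 0.029
mouse 970 [ 0.47   -0.0022] [230.3  82.9] 10.7 0.03
```

Rack origin is about (0.535,-0.199), with rack x at -27.5° in the world. The hook at (10,70) mm in the rack frame agrees with this. Cradle centre is about (0.521,0.192), with its y axis at 93.2°. I start moving now, with tool y along rack x, fingers shut.

{"name": "send_rows", "arguments": {
  "steps": [
    {"translation":[-2.9,-3.3,0],"delta_rot":[0,0,0.085],"jaw":0},
    {"translation":[-5.8,-6.6,0],"delta_rot":[0,0,0.17],"jaw":0},
    {"translation":[-8.7,-9.9,0],"delta_rot":[0,0,0.255],"jaw":0},
    {"translation":[-11.6,-13.2,0],"delta_rot":[0,0,0.34],"jaw":0},
    {"translation":[-14.5,-16.5,0],"delta_rot":[0,0,0.425],"jaw":0},
    {"translation":[-17.4,-19.8,0],"delta_rot":[0,0,0.51],"jaw":0},
    {"translation":[-20.3,-23.1,0],"delta_rot":[0,0,0.595],"jaw":0},
    {"translation":[-23.2,-26.4,0],"delta_rot":[0,0,0.68],"jaw":0}
  ]
}}

```text
time: 0.9
tool_pos: [0.3159, 0.2888, 0.2449]
tool_rot: [-0.0, 0.452, 0.892, -0.0]
contact_force: [1.6, 0.8, 0.4]
gripper_width: -0.003
grasp_force: 0.0
```

```bash
cat > go.py <<'E'
import sys,numpy as np
from plant import *
from scipy.spatial.transform import Rotation as Ro
# go.py frame x y z(mm): tool shift to reach TCP pose; tool y along frame x, tool z down
F={'rack':(.5347,-.1985,-27.5),'cradle':(.5208,.1923,3.2)}
def go(fr,x,y,z):
    s=state();q=s['tool_rot'];R=Ro.from_quat([q[1],q[2],q[3],q[0]]);ox,oy,a=F[fr]
    ex=np.array([np.cos(np.radians(a)),np.sin(np.radians(a)),0]);ey=np.array([-ex[1],ex[0],0]);o=np.array([ox,oy,0])
    T=o+ex*x/1e3+ey*y/1e3+[0,0,z/1e3]
    G=Ro.from_matrix(np.c_[ey,ex,[0,0,-1]])
    p=s['tool_pos']-o
    print('t',s['time'],'at',fr,(np.array([p@ex,p@ey,p[2]])*1e3).round(1),'shift cm',R.inv().apply(T-s['tool_pos'])*100,'rot',(R.inv()*G).as_rotvec().round(3),'F',s['contact_force'].round(1),'w',round(s['gripper_width'],3),'g',s['grasp_force'])
go(sys.argv[1],*map(float,sys.argv[2:5]))
E
python3 go.py rack 45 0 200
```

```text
t 0.9 at rack [-419.1  331.3  244.9] shift cm [-56.2786628   -9.14818284   4.49082768] rot [-0.     0.     1.112] F [1.6 0.8 0.4] w -0.003 g 0.0
```

{"name": "send_rows", "arguments": {
  "steps": [
    {"translation":[-4.3,-0.7,0.3],"delta_rot":[0,0,0.085],"jaw":0},
    {"translation":[-8.6,-1.4,0.6],"delta_rot":[0,0,0.17],"jaw":0},
    {"translation":[-12.9,-2.1,0.9],"delta_rot":[0,0,0.255],"jaw":0},
    {"translation":[-17.2,-2.8,1.2],"delta_rot":[0,0,0.34],"jaw":0},
    {"translation":[-21.5,-3.5,1.5],"delta_rot":[0,0,0.425],"jaw":0},
    {"translation":[-25.8,-4.2,1.8],"delta_rot":[0,0,0.51],"jaw":0},
    {"translation":[-30.1,-4.9,2.1],"delta_rot":[0,0,0.595],"jaw":0},
    {"translation":[-34.4,-5.6,2.4],"delta_rot":[0,0,0.68],"jaw":0}
  ]
}}

```text
time: 1.7
tool_pos: [0.475, -0.0214, 0.2208]
tool_rot: [-0.0, 0.724, 0.69, 0.0]
contact_force: [1.1, 0.7, 0.3]
gripper_width: 0.002
grasp_force: 0.0
```

```bash
python3 go.py rack 45 0 150
```

```text
t 1.7 at rack [-134.7  129.5  220.8] shift cm [-19.27663358  10.92142935   7.07590133] rot [-0.    -0.     0.431] F [1.1 0.7 0.3] w 0.002 g 0.0
```

{"name": "send_rows", "arguments": {
  "steps": [
    {"translation":[-3.2,1.8,1.0],"delta_rot":[0,0,0.072],"jaw":0},
    {"translation":[-6.4,3.6,2.0],"delta_rot":[0,0,0.144],"jaw":0},
    {"translation":[-9.6,5.4,3.0],"delta_rot":[0,0,0.216],"jaw":0},
    {"translation":[-12.8,7.2,4.0],"delta_rot":[0,0,0.288],"jaw":0},
    {"translation":[-16,9.0,5.5],"delta_rot":[0,0,0.36],"jaw":0},
    {"translation":[-19.3,10.9,7.0],"delta_rot":[0,0,0.431],"jaw":0},
    {"translation":[-19.3,10.9,7.0],"delta_rot":[0,0,0.431],"jaw":0},
    {"translation":[-19.3,10.9,7.0],"delta_rot":[0,0,0.431],"jaw":0}
  ]
}}

```text
time: 2.5
tool_pos: [0.5743, -0.2175, 0.1498]
tool_rot: [-0.001, 0.854, 0.52, -0.001]
contact_force: [-1.0, 1.0, 0.8]
gripper_width: 0.001
grasp_force: 0.0
```

```bash
python3 go.py rack 45 0 52
```

```text
t 2.5 at rack [ 43.9   1.5 149.8] shift cm [-0.14980441  0.14046273  9.78441875] rot [-0.003 -0.     0.003] F [-1.   1.   0.8] w 0.001 g 0.0
```

Go down behind the lamp, then push.

{"name": "send_rows", "arguments": {
  "steps": [
    {"translation":[0,0.1,2.5],"delta_rot":[0,0,0],"jaw":0},
    {"translation":[0,0.1,5.0],"delta_rot":[0,0,0],"jaw":0},
    {"translation":[0,0.1,7.5],"delta_rot":[0,0,0],"jaw":0},
    {"translation":[0,0.1,9.0],"delta_rot":[0,0,0],"jaw":0},
    {"translation":[0,0.1,9.8],"delta_rot":[0,0,0],"jaw":0},
    {"translation":[0,0.1,9.8],"delta_rot":[0,0,0],"jaw":0},
    {"translation":[0,-0.3,9.8],"delta_rot":[0,0,0],"jaw":0},
    {"translation":[0,-0.7,9.8],"delta_rot":[0,0,0],"jaw":0}
  ]
}}

```text
time: 3.3
tool_pos: [0.5695, -0.2144, 0.055]
tool_rot: [0.001, 0.854, 0.521, 0.001]
contact_force: [-0.1, -0.6, -0.6]
gripper_width: 0.0
grasp_force: 0.0
```

{"name": "send_rows", "arguments": {
  "steps": [
    {"translation":[0,-0.3,0],"delta_rot":[0,0,0],"jaw":0},
    {"translation":[0,-0.6,0],"delta_rot":[0,0,0],"jaw":0},
    {"translation":[0,-0.9,0],"delta_rot":[0,0,0],"jaw":0},
    {"translation":[0,-1.2,0],"delta_rot":[0,0,0],"jaw":0},
    {"translation":[0,-1.4,0],"delta_rot":[0,0,0],"jaw":0},
    {"translation":[0,-1.6,0],"delta_rot":[0,0,0],"jaw":0},
    {"translation":[0,-1.8,0],"delta_rot":[0,0,0],"jaw":0},
    {"translation":[0,-2.0,0],"delta_rot":[0,0,0],"jaw":0}
  ]
}}

```text
time: 4.1
tool_pos: [0.5519, -0.2054, 0.054]
tool_rot: [0.001, 0.854, 0.52, 0.001]
contact_force: [5.1, -2.5, 1.9]
gripper_width: 0.0
grasp_force: 2.8
```

```bash
python3 go.py rack -15 0 52
```

```text
t 4.1 at rack [18.4  1.8 54. ] shift cm [-0.16341267 -3.34503508  0.1889106 ] rot [ 0.003 -0.     0.004] F [ 5.1 -2.5  1.9] w 0.0 g 2.8391600400209427
```

{"name": "send_rows", "arguments": {
  "steps": [
    {"translation":[0,-0.2,0],"delta_rot":[0,0,0],"jaw":0},
    {"translation":[0,-0.4,0],"delta_rot":[0,0,0],"jaw":0},
    {"translation":[0,-0.6,0],"delta_rot":[0,0,0],"jaw":0},
    {"translation":[0,-0.8,0],"delta_rot":[0,0,0],"jaw":0},
    {"translation":[0,-1.0,0],"delta_rot":[0,0,0],"jaw":0},
    {"translation":[0,-1.2,0],"delta_rot":[0,0,0],"jaw":0},
    {"translation":[0,-1.4,0],"delta_rot":[0,0,0],"jaw":0},
    {"translation":[0,-1.6,0],"delta_rot":[0,0,0],"jaw":0}
  ]
}}

```text
time: 4.9
tool_pos: [0.5392, -0.1988, 0.0553]
tool_rot: [0.003, 0.854, 0.52, 0.002]
contact_force: [6.9, -3.3, 4.1]
gripper_width: -0.0
grasp_force: 4.2
```

```bash
python3 go.py rack -15 0 52
python3 - <<'E'
from plant import *
import cv2
f=grab_frame('scene');cv2.imwrite('pics/s1.png',cv2.resize(f['pixels'][160:280,200:360],None,fx=5,fy=5,interpolation=2))
E
```

```text
t 4.9 at rack [ 4.1  1.8 55.3] shift cm [-0.16823019 -1.91451673  0.31864723] rot [ 0.007 -0.     0.004] F [ 6.9 -3.3  4.1] w -0.0 g 4.223726838827133
```

View pics/s1.png

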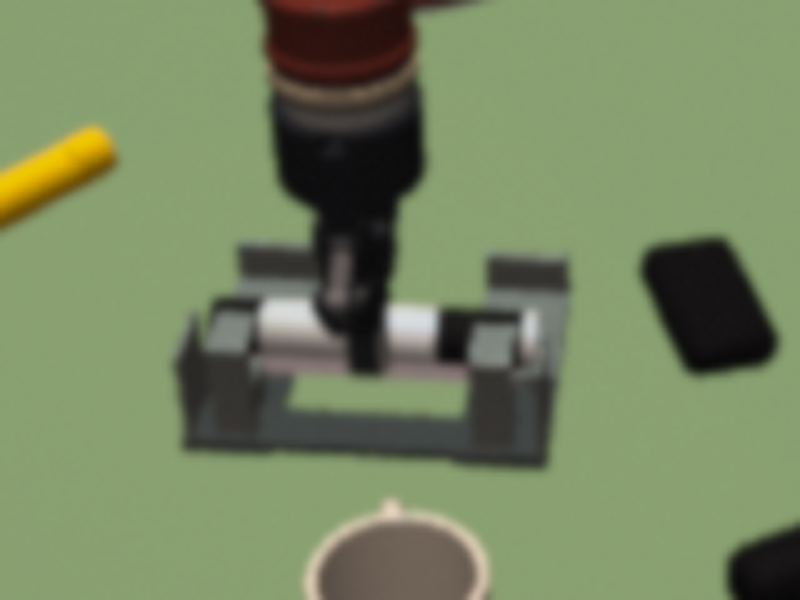

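The picture shows the fingers at (365,330) behind the lamp. The lamp has moved evenly forward over the folded jaw. I keep pushing.

{"name": "send_rows", "arguments": {
  "steps": [
    {"translation":[0,-0.2,0],"delta_rot":[0,0,0],"jaw":0},
    {"translation":[0,-0.4,0],"delta_rot":[0,0,0],"jaw":0},
    {"translation":[0,-0.6,0],"delta_rot":[0,0,0],"jaw":0},
    {"translation":[0,-0.8,0],"delta_rot":[0,0,0],"jaw":0},
    {"translation":[0,-1.0,0],"delta_rot":[0,0,0],"jaw":0},
    {"translation":[0,-1.2,0],"delta_rot":[0,0,0],"jaw":0},
    {"translation":[0,-1.4,0],"delta_rot":[0,0,0],"jaw":0},
    {"translation":[0,-1.6,0],"delta_rot":[0,0,0],"jaw":0}
  ]
}}

```text
time: 5.75
tool_pos: [0.5262, -0.1922, 0.0567]
tool_rot: [0.004, 0.854, 0.52, 0.003]
contact_force: [7.9, -3.3, 6.9]
gripper_width: 0.003
grasp_force: 5.3
```

```bash
python3 go.py rack -25 0 52
```

```text
t 5.75 at rack [-10.4   1.7  56.7] shift cm [-0.16759747 -1.46239713  0.45915507] rot [ 0.01  -0.     0.004] F [ 7.9 -3.3  6.9] w 0.003 g 5.306012034416199
```

{"name": "send_rows", "arguments": {
  "steps": [
    {"translation":[0,-0.2,0],"delta_rot":[0,0,0],"jaw":0},
    {"translation":[0,-0.4,0],"delta_rot":[0,0,0],"jaw":0},
    {"translation":[0,-0.6,0],"delta_rot":[0,0,0],"jaw":0},
    {"translation":[0,-0.8,0],"delta_rot":[0,0,0],"jaw":0},
    {"translation":[0,-1.0,0],"delta_rot":[0,0,0],"jaw":0},
    {"translation":[0,-1.2,0],"delta_rot":[0,0,0],"jaw":0},
    {"translation":[0,-1.4,0],"delta_rot":[0,0,0],"jaw":0},
    {"translation":[0,-1.6,0],"delta_rot":[0,0,0],"jaw":0}
  ]
}}

```text
time: 6.55
tool_pos: [0.5152, -0.1864, 0.0605]
tool_rot: [0.008, 0.854, 0.52, 0.005]
contact_force: [9.5, -4.0, 17.5]
gripper_width: -0.001
grasp_force: 9.9
```

```bash
python3 go.py rack -97 0 150
python3 - <<'E'
from plant import *
import cv2
f=grab_frame('scene');cv2.imwrite('pics/s2.png',cv2.resize(f['pixels'][160:280,200:360],None,fx=5,fy=5,interpolation=2))
E
```

```text
t 6.55 at rack [-22.9   1.7  60.5] shift cm [-0.13825655 -7.25097634 -9.08615209] rot [ 0.018 -0.     0.004] F [ 9.5 -4.  17.5] w -0.001 g 9.896565042436123
```

View pics/s2.png

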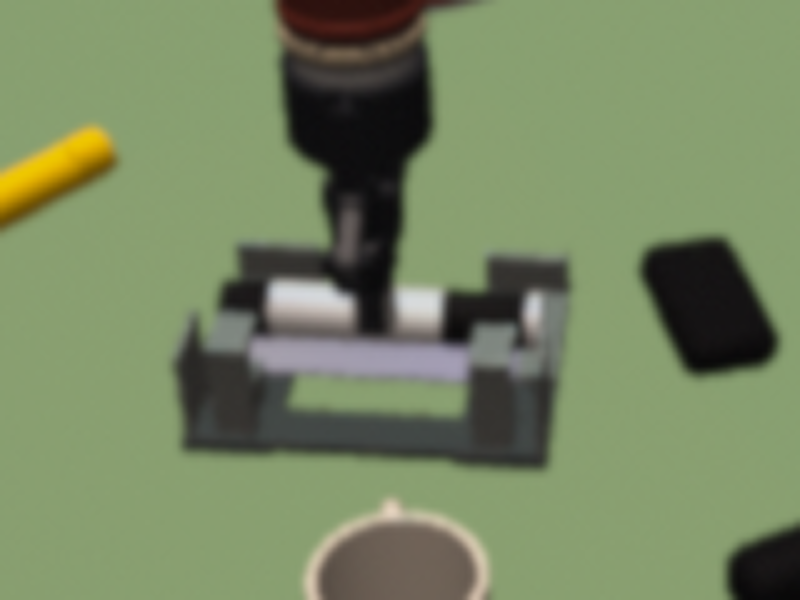

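The lamp at (355,305) is level and sits under and in front of the fingertips, over the folded flap. I continue carefully.

{"name": "send_rows", "arguments": {
  "steps": [
    {"translation":[0,-0.2,-0.1],"delta_rot":[0,0,0],"jaw":0},
    {"translation":[0,-0.4,-0.1],"delta_rot":[0,0,0],"jaw":0},
    {"translation":[0,-0.6,-0.1],"delta_rot":[0,0,0],"jaw":0},
    {"translation":[0,-0.8,-0.1],"delta_rot":[0,0,0],"jaw":0},
    {"translation":[0,-1.0,-0.1],"delta_rot":[0,0,0],"jaw":0},
    {"translation":[0,-1.2,-0.1],"delta_rot":[0,0,0],"jaw":0},
    {"translation":[0,-1.4,-0.1],"delta_rot":[0,0,0],"jaw":0},
    {"translation":[0,-1.5,-0.1],"delta_rot":[0,0,0],"jaw":0}
  ]
}}

```text
time: 7.4
tool_pos: [0.5047, -0.181, 0.0651]
tool_rot: [0.011, 0.854, 0.52, 0.007]
contact_force: [7.6, -2.8, 28.4]
gripper_width: -0.0
grasp_force: 13.0
```

```bash
python3 go.py rack -97 0 150
```

```text
t 7.4 at rack [-34.7   1.7  65.1] shift cm [-0.14019677 -6.01477542 -8.64543842] rot [ 0.025 -0.     0.004] F [ 7.6 -2.8 28.4] w -0.0 g 13.043944537639618
```

```bash
cat > lamp.py <<'E'
from h import *;from plant import *
import sys
f=grab_frame('top');W=cloud(f);p=W.reshape(-1,3);o=np.array([.5347,-.1985]);a=np.radians(-27.5)
ex=np.array([np.cos(a),np.sin(a)]);ey=np.array([-ex[1],ex[0]]);q=np.c_[(p[:,:2]-o)@ex,(p[:,:2]-o)@ey,p[:,2]]*1e3
q=q[f['range_z'].ravel()>.3]
for y0,y1 in((-92,-84),(-84,-55),(-55,-40),(40,55),(55,84),(84,92)):
    k=q[(q[:,1]>y0)&(q[:,1]<y1)&(q[:,0]>-125)&(q[:,0]<-10)&(q[:,2]<100)]
    print(y0,[(b,int(np.median(k[(k[:,0]>=b)&(k[:,0]<b+6),2])) if ((k[:,0]>=b)&(k[:,0]<b+6)).any() else None) for b in range(-124,-10,6)])
cv2.imwrite('pics/'+sys.argv[1],cv2.resize(f['pixels'][150:270,300:430],None,fx=5,fy=5,interpolation=2))
E
python3 lamp.py t3.png
```

```text
-92 [(-124, None), (-118, None), (-112, None), (-106, None), (-100, None), (-94, None), (-88, None), (-82, None), (-76, None), (-70, None), (-64, None), (-58, None), (-52, None), (-46, None), (-40, None), (-34, None), (-28, None), (-22, None), (-16, None)]
-84 [(-124, None), (-118, None), (-112, None), (-106, None), (-100, None), (-94, None), (-88, 10), (-82, 8), (-76, 10), (-70, 11), (-64, 49), (-58, 54), (-52, 55), (-46, 52), (-40, None), (-34, None), (-28, None), (-22, None), (-16, None)]
-55 [(-124, None), (-118, None), (-112, None), (-106, None), (-100, None), (-94, None), (-88, 0), (-82, 1), (-76, 0), (-70, 9), (-64, 50), (-58, 57), (-52, 56), (-46, 56), (-40, None), (-34, None), (-28, None), (-22, None), (-16, None)]
40 [(-124, None), (-118, None), (-112, None), (-106, None), (-100, None), (-94, None), (-88, 0), (-82, 0), (-76, 2), (-70, 23), (-64, 53), (-58, 55), (-52, 56), (-46, 55), (-40, 48), (-34, None), (-28, 11), (-22, 1), (-16, 0)]
55 [(-124, 6), (-118, 31), (-112, 6), (-106, 7), (-100, 8), (-94, 7), (-88, 9), (-82, 10), (-76, 9), (-70, 13), (-64, 52), (-58, 55), (-52, 56), (-46, 54), (-40, 49), (-34, 13), (-28, 9), (-22, 4), (-16, 5)]
84 [(-124, 7), (-118, 31), (-112, 6), (-106, 4), (-100, 8), (-94, 7), (-88, 9), (-82, 9), (-76, 10), (-70, 13), (-64, 50), (-58, 55), (-52, 54), (-46, 55), (-40, 47), (-34, 13), (-28, 1), (-22, 0), (-16, 1)]
```

View pics/t3.png

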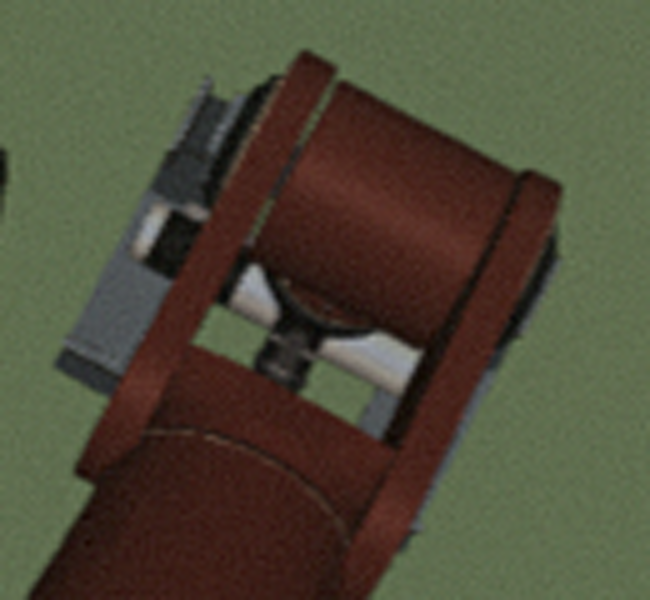

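The lamp is straight and level at rack x≈-53, axis z≈41, just past the folded flap edge at x≈-46. I ease the downward pressure and push on.

{"name": "send_rows", "arguments": {
  "steps": [
    {"translation":[0,0,-0.2],"delta_rot":[0,0,0],"jaw":0},
    {"translation":[0,-0.3,-0.4],"delta_rot":[0,0,0],"jaw":0},
    {"translation":[0,-0.6,-0.4],"delta_rot":[0,0,0],"jaw":0},
    {"translation":[0,-0.9,-0.4],"delta_rot":[0,0,0],"jaw":0},
    {"translation":[0,-1.2,-0.4],"delta_rot":[0,0,0],"jaw":0},
    {"translation":[0,-1.5,-0.4],"delta_rot":[0,0,0],"jaw":0},
    {"translation":[0,-1.8,-0.4],"delta_rot":[0,0,0],"jaw":0},
    {"translation":[0,-2.1,-0.4],"delta_rot":[0,0,0],"jaw":0}
  ]
}}

```text
time: 8.25
tool_pos: [0.4749, -0.1658, 0.0572]
tool_rot: [-0.001, 0.854, 0.52, -0.001]
contact_force: [0.2, -0.2, -0.1]
gripper_width: 0.0
grasp_force: 0.0
```

```bash
python3 go.py rack -97 0 150;python3 lamp.py t4.png | grep -E '^(40|55|-55) '
```

```text
t 8.25 at rack [-68.1   1.4  57.2] shift cm [-0.13170999 -2.91654036 -9.26746652] rot [-0.003  0.     0.004] F [ 0.2 -0.2 -0.1] w 0.0 g 0.0
-55 [(-124, 3), (-118, 2), (-112, 1), (-106, 3), (-100, 4), (-94, 37), (-88, 40), (-82, 42), (-76, None), (-70, None), (-64, None), (-58, None), (-52, None), (-46, None), (-40, None), (-34, None), (-28, None), (-22, None), (-16, None)]
40 [(-124, 0), (-118, 2), (-112, -1), (-106, -2), (-100, 10), (-94, 35), (-88, 40), (-82, 41), (-76, 40), (-70, 31), (-64, None), (-58, 0), (-52, 0), (-46, -1), (-40, 1), (-34, -1), (-28, 10), (-22, 34), (-16, None)]
55 [(-124, 7), (-118, 31), (-112, 5), (-106, 8), (-100, 9), (-94, 37), (-88, 40), (-82, 41), (-76, 37), (-70, 34), (-64, 11), (-58, 10), (-52, 12), (-46, 11), (-40, 11), (-34, 14), (-28, 5), (-22, 32), (-16, 3)]
```

The lamp is out and rolling down the ledge, and the jaw is back up. I lift, open the fingers and move above it.

{"name": "send_rows", "arguments": {
  "steps": [
    {"translation":[0,0,-1.5],"delta_rot":[0,0,0],"jaw":0},
    {"translation":[0,0,-4],"delta_rot":[0,0,0],"jaw":0},
    {"translation":[0,-0.5,-6.5],"delta_rot":[0,0,0],"jaw":3},
    {"translation":[-0.1,-1.5,-6.5],"delta_rot":[0,0,0],"jaw":7},
    {"translation":[-0.1,-2.9,-6.5],"delta_rot":[0,0,0],"jaw":7},
    {"translation":[-0.1,-2.9,-6.5],"delta_rot":[0,0,0],"jaw":7},
    {"translation":[-0.1,-2.9,-6.5],"delta_rot":[0,0,0],"jaw":7},
    {"translation":[-0.1,-2.9,-6.5],"delta_rot":[0,0,0],"jaw":7}
  ]
}}

```text
time: 9.1
tool_pos: [0.4501, -0.1541, 0.123]
tool_rot: [-0.0, 0.854, 0.52, -0.0]
contact_force: [0.3, 0.2, 0.1]
gripper_width: 0.818
grasp_force: 0.0
```

```bash
python3 go.py rack -97 0 24;python3 lamp.py t5.png | cut -c1-420
```

```text
t 9.1 at rack [-95.5   0.3 123. ] shift cm [-0.02912582 -0.14543168  9.89745209] rot [-0.     0.     0.004] F [0.3 0.2 0.1] w 0.818 g 0.0
-92 [(-124, None), (-118, None), (-112, None), (-106, None), (-100, None), (-94, None), (-88, None), (-82, None), (-76, None), (-70, None), (-64, None), (-58, None), (-52, None), (-46, None), (-40, None), (-34, None), (-28, None), (-22, None), (-16, None)]
-84 [(-124, 7), (-118, 29), (-112, 34), (-106, 39), (-100, None), (-94, None), (-88, None), (-82, None), (-76, None), (-70, None), (-64, None), (-58, None), (-52, None), (-46, None), (-40, None), (-34, None), (-28, None), (-22, None), (-16, None)]
-55 [(-124, 3), (-118, 5), (-112, 35), (-106, 38), (-100, None), (-94, None), (-88, None), (-82, None), (-76, None), (-70, None), (-64, None), (-58, None), (-52, None), (-46, None), (-40, None), (-34, None), (-28, None), (-22, None), (-16, None)]
40 [(-124, 0), (-118, 4), (-112, 32), (-106, 36), (-100, 38), (-94, 35), (-88, 33), (-82, None), (-76, 0), (-70, -4), (-64, -1), (-58, -1), (-52, None), (-46, -4), (-40, -3), (-34, 0), (-28, 10), (-22, None), (-16, None)]
55 [(-124, 6), (-118, 31), (-112, 33), (-106, 39), (-100, 38), (-94, 37), (-88, 33), (-82, 9), (-76, 10), (-70, 8), (-64, 13), (-58, 11), (-52, 10), (-46, 14), (-40, 14), (-34, 12), (-28, 2), (-22, 18), (-16, 29)]
84 [(-124, 6), (-118, 32), (-112, 34), (-106, 38), (-100, 38), (-94, 37), (-88, 35), (-82, 7), (-76, 10), (-70, 10), (-64, 8), (-58, 13), (-52, 14), (-46, 11), (-40, 12), (-34, 12), (-28, 3), (-22, 4), (-16, 2)]
```

View pics/t5.png

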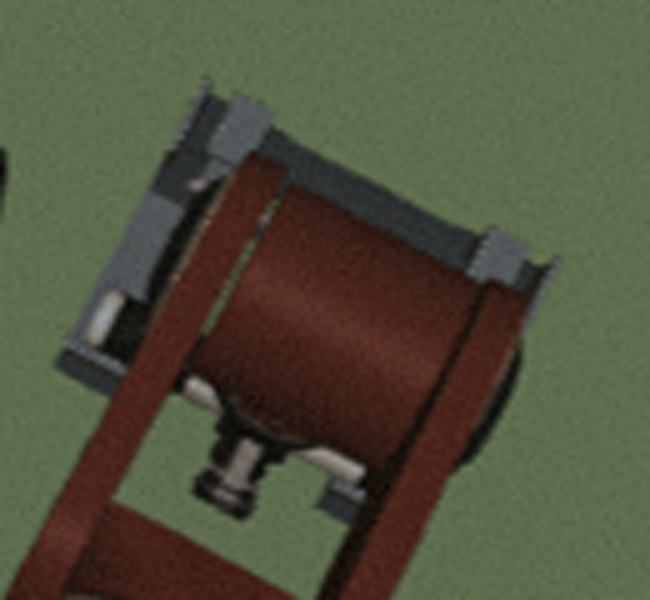

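The lamp rests against the kerbs at x≈-98; its light end shows at (105,315) in the crop and the open fingers at (230,480). I descend and grip.

{"name": "send_rows", "arguments": {
  "steps": [
    {"translation":[0,-0.2,2.5],"delta_rot":[0,0,0],"jaw":7},
    {"translation":[0,-0.3,5.0],"delta_rot":[0,0,0],"jaw":7},
    {"translation":[0,-0.3,7.5],"delta_rot":[0,0,0],"jaw":7},
    {"translation":[0,-0.3,9.3],"delta_rot":[0,0,0],"jaw":7},
    {"translation":[0,-0.3,10.2],"delta_rot":[0,0,0],"jaw":7},
    {"translation":[0,-0.3,10.2],"delta_rot":[0,0,0],"jaw":7},
    {"translation":[0,-0.3,10.2],"delta_rot":[0,0,0],"jaw":4.5},
    {"translation":[0,-0.3,10.2],"delta_rot":[0,0,0],"jaw":2}
  ]
}}

```text
time: 9.95
tool_pos: [0.4485, -0.1532, 0.0226]
tool_rot: [0.001, 0.854, 0.52, 0.001]
contact_force: [-0.3, -0.0, -0.7]
gripper_width: 0.488
grasp_force: 0.0
```

{"name": "send_rows", "arguments": {
  "steps": [
    {"translation":[0,0,0],"delta_rot":[0,0,0],"jaw":2},
    {"translation":[0,0,0],"delta_rot":[0,0,0],"jaw":2},
    {"translation":[0,0,0],"delta_rot":[0,0,0],"jaw":2},
    {"translation":[0,0,0],"delta_rot":[0,0,0],"jaw":2},
    {"translation":[0,0,0],"delta_rot":[0,0,0],"jaw":2},
    {"translation":[0,0,0],"delta_rot":[0,0,0],"jaw":2},
    {"translation":[0,0,0],"delta_rot":[0,0,0],"jaw":2},
    {"translation":[0,0,0],"delta_rot":[0,0,0],"jaw":2}
  ]
}}

```text
time: 10.75
tool_pos: [0.4484, -0.1532, 0.0228]
tool_rot: [0.001, 0.854, 0.52, 0.001]
contact_force: [-0.5, 1.4, 6.8]
gripper_width: 0.355
grasp_force: 59.4
```

```bash
python3 go.py rack -97 0 120; python3 go.py cradle 0 0 150
```

```text
t 10.75 at rack [-97.4   0.3  22.8] shift cm [-0.03291015  0.06487418 -9.71665509] rot [0.002 0.    0.004] F [-0.5  1.4  6.8] w 0.355 g 59.37436401844025
t 10.75 at cradle [ -91.5 -341.    22.8] shift cm [ 34.02764995  -9.36932979 -12.74118352] rot [ 0.002  0.001 -0.532] F [-0.5  1.4  6.8] w 0.355 g 59.37436401844025
```

Gripped at 59 N, with an opening of about 31 mm. I lift straight up.

{"name": "send_rows", "arguments": {
  "steps": [
    {"translation":[0,0,-0.7],"delta_rot":[0,0,0],"jaw":2},
    {"translation":[0,0,-2],"delta_rot":[0,0,0],"jaw":2},
    {"translation":[0,0,-4],"delta_rot":[0,0,0],"jaw":2},
    {"translation":[0,0,-6],"delta_rot":[0,0,0],"jaw":2},
    {"translation":[0,0,-8],"delta_rot":[0,0,0],"jaw":2},
    {"translation":[0,0,-10],"delta_rot":[0,0,0],"jaw":2},
    {"translation":[0,0,-12],"delta_rot":[0,0,0],"jaw":2},
    {"translation":[0,0,-13],"delta_rot":[0,0,0],"jaw":2}
  ]
}}

```text
time: 11.55
tool_pos: [0.4477, -0.1528, 0.1534]
tool_rot: [0.001, 0.854, 0.521, 0.001]
contact_force: [1.4, -0.5, -3.1]
gripper_width: 0.355
grasp_force: 60.8
```

{"name": "send_rows", "arguments": {
  "steps": [
    {"translation":[2.5,-0.7,0],"delta_rot":[0,0,-0.04],"jaw":2},
    {"translation":[5.5,-1.5,0],"delta_rot":[0,0,-0.085],"jaw":2},
    {"translation":[8.5,-2.3,0],"delta_rot":[0,0,-0.133],"jaw":2},
    {"translation":[11.5,-3.1,0],"delta_rot":[0,0,-0.18],"jaw":2},
    {"translation":[14.5,-4.0,0],"delta_rot":[0,0,-0.227],"jaw":2},
    {"translation":[17.5,-4.8,0],"delta_rot":[0,0,-0.274],"jaw":2},
    {"translation":[20.5,-5.6,0],"delta_rot":[0,0,-0.321],"jaw":2},
    {"translation":[23.5,-6.5,0],"delta_rot":[0,0,-0.368],"jaw":2}
  ]
}}

```text
time: 12.35
tool_pos: [0.4966, 0.0873, 0.1507]
tool_rot: [-0.001, 0.744, 0.669, -0.001]
contact_force: [1.5, -1.1, -2.8]
gripper_width: 0.356
grasp_force: 60.8
```

```bash
python3 go.py cradle 0 0 150
```

```text
t 12.35 at cradle [ -30.  -103.5  150.7] shift cm [10.70045232  1.29237393  0.06257026] rot [-0.002  0.    -0.162] F [ 1.5 -1.1 -2.8] w 0.356 g 60.837167501449585
```

{"name": "send_rows", "arguments": {
  "steps": [
    {"translation":[3,0.3,0],"delta_rot":[0,0,-0.045],"jaw":2},
    {"translation":[6,0.7,0],"delta_rot":[0,0,-0.09],"jaw":2},
    {"translation":[8.5,1.0,0],"delta_rot":[0,0,-0.13],"jaw":2},
    {"translation":[10.2,1.2,0],"delta_rot":[0,0,-0.16],"jaw":2},
    {"translation":[10.7,1.3,0],"delta_rot":[0,0,-0.162],"jaw":2},
    {"translation":[10.7,1.3,0],"delta_rot":[0,0,-0.162],"jaw":2},
    {"translation":[10.7,1.3,0],"delta_rot":[0,0,-0.162],"jaw":2},
    {"translation":[10.7,1.3,0],"delta_rot":[0,0,-0.162],"jaw":2}
  ]
}}

```text
time: 13.15
tool_pos: [0.5216, 0.19, 0.1512]
tool_rot: [-0.0, 0.688, 0.725, -0.0]
contact_force: [-0.4, -0.4, -3.0]
gripper_width: 0.357
grasp_force: 60.8
```

```bash
python3 go.py cradle 0 0 100
python3 - <<'E'
from h import *;from plant import *
for n,b in(('scene',(330,450,120,240)),('top',(160,260,130,260))):
    f=grab_frame(n);W=cloud(f);p=W[f['range_z']>.3];o=np.array([.5208,.1923]);a=np.radians(3.2)
    ex=np.array([np.cos(a),np.sin(a)]);ey=np.array([-ex[1],ex[0]]);q=np.c_[(p[:,:2]-o)@ex,(p[:,:2]-o)@ey,p[:,2]]*1e3
    for z0,z1 in((137,176),(20,45)):
        k=q[(abs(q[:,0])<30)&(abs(q[:,1])<140)&(q[:,2]>z0)&(q[:,2]<z1)]
        if len(k):
            print(n,z0,len(k),'y',np.percentile(k[:,1],[1,3,97,99]).round(0),'x',np.percentile(k[:,0],[2,50,98]).round(0),'zmax',np.percentile(k[:,2],97).round(0))
            for l,h in((-100,-40),(40,100)):
                j=k[(k[:,1]>l)&(k[:,1]<h)]; 
                if len(j):print('  ',l,len(j),'x',np.percentile(j[:,0],[3,97]).round(1),'z',np.percentile(j[:,2],[3,97]).round(1))
    if n=='scene':cv2.imwrite('pics/s6.png',cv2.resize(f['pixels'][120:240,310:470],None,fx=5,fy=5,interpolation=2))
E
```

```text
t 13.15 at cradle [  0.7  -2.4 151.2] shift cm [ 0.23864969 -0.06604748  5.11655463] rot [-0.     0.    -0.003] F [-0.4 -0.4 -3. ] w 0.357 g 60.83678126335144
scene 137 618 y [-93. -92.  82.  85.] x [-17.  11.  28.] zmax 172.0
   -100 235 x [-11.   15.2] z [142.1 169.7]
   40 127 x [-3.1 16.8] z [144.2 169.1]
scene 20 191 y [-65. -64.  63.  64.] x [-24.  -8.  25.] zmax 39.0
   -100 98 x [-24.4  24.6] z [20.7 38.6]
   40 93 x [-23.1  24.4] z [20.8 38.8]
top 137 546 y [-93. -92.  81.  85.] x [-15.  -4.  14.] zmax 171.0
   -100 349 x [-14.4  14.2] z [153.2 170.9]
   40 78 x [-14.6  -5.1] z [151.  168.5]
top 20 107 y [-64. -63.  63.  64.] x [-24. -16.   1.] zmax 40.0
   -100 79 x [-24.4   0.8] z [20.3 39.6]
   40 28 x [-24.1  -9. ] z [22.3 40.4]
```

View pics/s6.png

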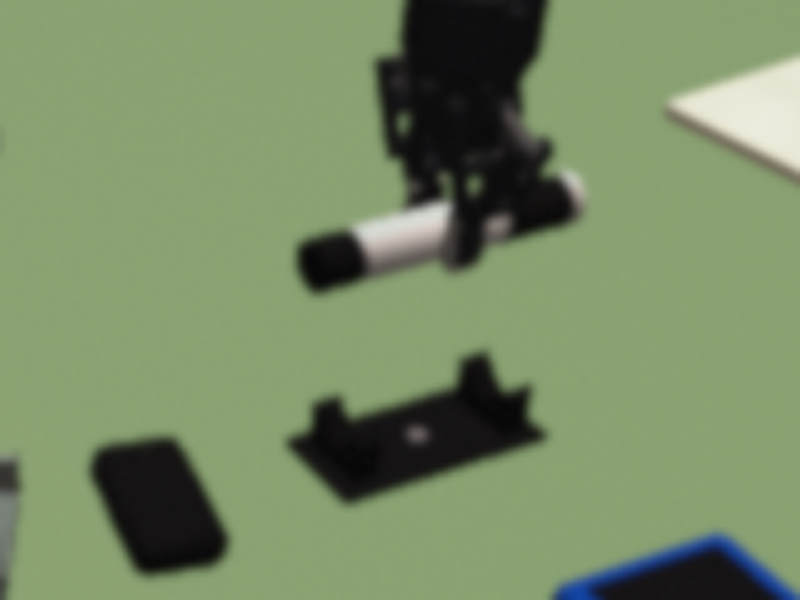

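The lamp hangs level over the cradle, its ends at (330,262) and (575,195), with the saddles below at (335,420) and (490,385). It is centred to within 3 mm. I lower it gently.

{"name": "send_rows", "arguments": {
  "steps": [
    {"translation":[0.3,0,1],"delta_rot":[0,0,0],"jaw":2},
    {"translation":[0.3,-0.1,2.5],"delta_rot":[0,0,0],"jaw":2},
    {"translation":[0.3,-0.1,4.5],"delta_rot":[0,0,0],"jaw":2},
    {"translation":[0.3,-0.1,6.5],"delta_rot":[0,0,0],"jaw":2},
    {"translation":[0.3,-0.1,8],"delta_rot":[0,0,0],"jaw":2},
    {"translation":[0.3,-0.1,9.2],"delta_rot":[0,0,0],"jaw":2},
    {"translation":[0.3,-0.1,10],"delta_rot":[0,0,0],"jaw":2},
    {"translation":[0.3,-0.1,10.4],"delta_rot":[0,0,0],"jaw":2}
  ]
}}

```text
time: 14.05
tool_pos: [0.5203, 0.1938, 0.0464]
tool_rot: [-0.0, 0.688, 0.726, -0.0]
contact_force: [0.2, 0.2, -2.6]
gripper_width: 0.351
grasp_force: 60.8
```

{"name": "send_rows", "arguments": {
  "steps": [
    {"translation":[0,0,0.15],"delta_rot":[0,0,0],"jaw":2},
    {"translation":[0,0,0.3],"delta_rot":[0,0,0],"jaw":2},
    {"translation":[0,0,0.4],"delta_rot":[0,0,0],"jaw":2},
    {"translation":[0,0,0.5],"delta_rot":[0,0,0],"jaw":2},
    {"translation":[0,0,0.6],"delta_rot":[0,0,0],"jaw":2},
    {"translation":[0,0,0.7],"delta_rot":[0,0,0],"jaw":2},
    {"translation":[0,0,0.7],"delta_rot":[0,0,0],"jaw":2},
    {"translation":[0,0,0.7],"delta_rot":[0,0,0],"jaw":2}
  ]
}}

```text
time: 14.85
tool_pos: [0.5206, 0.1939, 0.0403]
tool_rot: [0.0, 0.688, 0.726, -0.0]
contact_force: [0.1, 0.1, -2.8]
gripper_width: 0.355
grasp_force: 60.8
```

```bash
python3 go.py cradle 0 0 36
```

```text
t 14.85 at cradle [-0.1  1.6 40.3] shift cm [-0.15892104  0.01250148  0.42976899] rot [-0.     0.    -0.002] F [ 0.1  0.1 -2.8] w 0.355 g 60.83797574043274
```

Not in contact yet; I go on slowly.

{"name": "send_rows", "arguments": {
  "steps": [
    {"translation":[-0.1,0,0.1],"delta_rot":[0,0,0],"jaw":2},
    {"translation":[-0.1,0,0.15],"delta_rot":[0,0,0],"jaw":2},
    {"translation":[-0.1,0,0.2],"delta_rot":[0,0,0],"jaw":2},
    {"translation":[-0.1,0,0.25],"delta_rot":[0,0,0],"jaw":2},
    {"translation":[-0.1,0,0.3],"delta_rot":[0,0,0],"jaw":2},
    {"translation":[-0.1,0,0.35],"delta_rot":[0,0,0],"jaw":2},
    {"translation":[-0.1,0,0.35],"delta_rot":[0,0,0],"jaw":2},
    {"translation":[-0.1,0,0.35],"delta_rot":[0,0,0],"jaw":2}
  ]
}}

```text
time: 15.65
tool_pos: [0.5208, 0.1928, 0.0382]
tool_rot: [0.0, 0.688, 0.726, -0.0]
contact_force: [-6.0, -2.2, 7.0]
gripper_width: 0.355
grasp_force: 62.0
```

{"name": "send_rows", "arguments": {
  "steps": [
    {"translation":[0,-0.05,0],"delta_rot":[0,0,0],"jaw":2},
    {"translation":[0,-0.1,0],"delta_rot":[0,0,0],"jaw":2},
    {"translation":[0,-0.15,0],"delta_rot":[0,0,0],"jaw":2},
    {"translation":[0,-0.15,0],"delta_rot":[0,0,0],"jaw":2},
    {"translation":[0,-0.15,0.05],"delta_rot":[0,0,0],"jaw":2},
    {"translation":[0,-0.15,0.1],"delta_rot":[0,0,0],"jaw":2},
    {"translation":[0,-0.15,0.1],"delta_rot":[0,0,0],"jaw":2},
    {"translation":[0,-0.15,0.1],"delta_rot":[0,0,0],"jaw":2}
  ]
}}

```text
time: 16.45
tool_pos: [0.5208, 0.1928, 0.0382]
tool_rot: [0.001, 0.688, 0.726, 0.001]
contact_force: [-4.1, -2.8, 11.3]
gripper_width: 0.358
grasp_force: 62.5
```

It's seated: z stays put and the reaction is upward. I open slowly.

{"name": "send_rows", "arguments": {
  "steps": [
    {"translation":[0,0,-0.1],"delta_rot":[0,0,0],"jaw":3.1},
    {"translation":[0,0,-0.1],"delta_rot":[0,0,0],"jaw":3.3},
    {"translation":[0,0,-0.1],"delta_rot":[0,0,0],"jaw":3.5},
    {"translation":[0,0,-0.1],"delta_rot":[0,0,0],"jaw":3.8},
    {"translation":[0,0,-0.1],"delta_rot":[0,0,0],"jaw":4.2},
    {"translation":[0,0,-0.1],"delta_rot":[0,0,0],"jaw":5},
    {"translation":[0,0,-0.1],"delta_rot":[0,0,0],"jaw":6},
    {"translation":[0,0,-0.1],"delta_rot":[0,0,0],"jaw":6.5}
  ]
}}

```text
time: 17.25
tool_pos: [0.519, 0.1928, 0.0367]
tool_rot: [-0.0, 0.688, 0.726, -0.0]
contact_force: [0.6, -0.5, -0.1]
gripper_width: 0.762
grasp_force: 0.0
```

{"name": "send_rows", "arguments": {
  "steps": [
    {"translation":[0,0,-0.5],"delta_rot":[0,0,0],"jaw":6.5},
    {"translation":[0,0,-2],"delta_rot":[0,0,0],"jaw":6.5},
    {"translation":[0,0,-4],"delta_rot":[0,0,0],"jaw":6.5},
    {"translation":[0,0,-7],"delta_rot":[0,0,0],"jaw":6.5},
    {"translation":[0,0,-10],"delta_rot":[0,0,0],"jaw":6.5},
    {"translation":[0,0,-13],"delta_rot":[0,0,0],"jaw":6.5},
    {"translation":[0,0,-15],"delta_rot":[0,0,0],"jaw":6.5},
    {"translation":[0,0,-15],"delta_rot":[0,0,0],"jaw":6.5}
  ]
}}

```text
time: 18.05
tool_pos: [0.5216, 0.1934, 0.1925]
tool_rot: [0.003, 0.688, 0.726, 0.004]
contact_force: [0.3, 0.3, -0.0]
gripper_width: 0.761
grasp_force: 0.0
```

Run:
```python
from h import *;from plant import *
f=grab_frame('scene');W=cloud(f);p=W[f['range_z']>.3];o=np.array([.5208,.1923]);a=np.radians(3.2)
ex=np.array([np.cos(a),np.sin(a)]);ey=np.array([-ex[1],ex[0]]);q=np.c_[(p[:,:2]-o)@ex,(p[:,:2]-o)@ey,p[:,2]]*1e3
k=q[(abs(q[:,0])<18)&(abs(q[:,1])<130)&(q[:,2]>41)&(q[:,2]<75)]
print(np.percentile(k[:,1],[1,99]))
for y in range(-90,91,30):
    j=k[abs(k[:,1]-y)<8]
    if len(j):print(y,len(j),'ztop',np.percentile(j[:,2],95).round(1),'x at top',j[j[:,2]>np.percentile(j[:,2],80),0].mean().round(1))
cv2.imwrite('pics/s7.png',cv2.resize(f['pixels'][140:270,310:470],None,fx=4.5,fy=4.5,interpolation=2)); s=state();print(s['tool_pos'],s['contact_force'])
```

```text
[-90.38156233  87.30950165]
-90 41 ztop 56.8 x at top -0.6
-60 42 ztop 58.0 x at top -0.8
-30 40 ztop 57.0 x at top -0.7
0 38 ztop 56.4 x at top -0.3
30 39 ztop 56.4 x at top 2.3
60 36 ztop 57.4 x at top 0.3
90 20 ztop 57.9 x at top 4.5
[0.5204307  0.19308296 0.18975034] [ 0.62914882  0.32922688 -0.3540235 ]
```

View pics/s7.png

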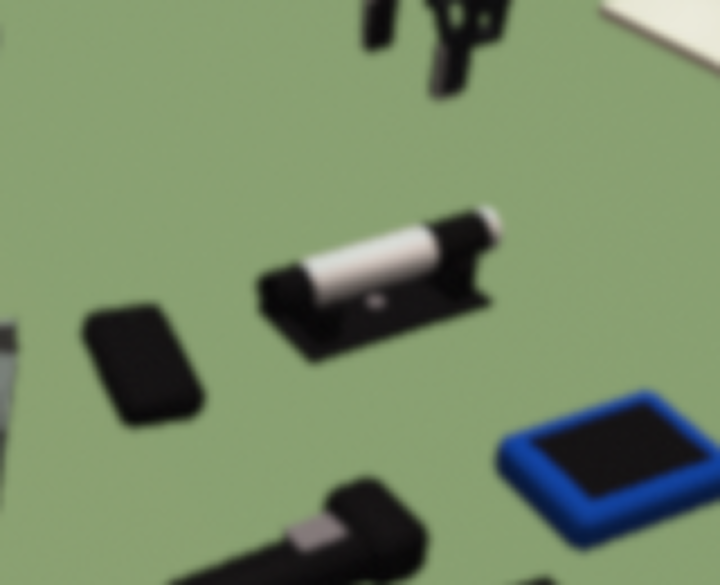

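The lamp lies in both saddles, spanning (265,290) to (495,225). It is level with its top at about 57 mm, centred within about 2 mm, and the gripper is clear above.

```bash
python3 -c "
from plant import *
print(job_done())"
```

```text
the job is handed in; nothing more can be done
None
```

The lamp was rolled out past the jaw onto the ledge, picked up, and laid level in both cradle saddles, centred within about 2 mm; the job was handed in at about 18 s, and the verdict was not shown.

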